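Pull-test a riveted case handle

TASK

Prove that the carrying handle is riveted firmly to its case lid: take the arched handle that is fitted on a test stand by its bar, pull it slowly straight up until the stand's pointer is between the two black marks on the scale, and hold it still there for two seconds without ever going past the upper mark. Then ease it all the way back down without letting it snap back, and let go. Leave the other stand, the one with the round knob, alone.

Things in the scene. Friction and masses are not known exactly. Their poses are not given: they have to be found in the camera images.
- handle_grip (a point): Centre of the bar of the arched orange handle to test. Bar along y, 100 mm long (70 mm free between legs), 18 mm wide (x), 16 mm high; z up; 39 mm free below it. Its lid panel, 110 x 126 x 8 mm, sits on a fixed grey stand 140 (x) x 176 (y) x 40 mm; lid down, this point is 95 mm above the bench. White scale at y = +76 mm, top 111 mm above the bench. A loose spare handle lies about: not that one.
- handle_lid (a joint): How far the handle's lid is pulled up off its stand, m: 0 down, stop at 0.055. Moves straight up with the handle against a spring and its weight: about 6.5 N (+-1.5) lifts it off, then 0.3 N more per mm (14 N at 25 mm), lightly damped; the spring pulls it back. A dark pointer on the lid moves along the scale, whose two black marks are at 0.015 and 0.035.
- knob_grip (a point): Centre of the head of the orange round knob (38 mm diameter, 26 mm high) on the lid of the other stand, of the same build and size; 85 mm above the bench. Not to be used. z up, scale at y = +76 mm.
- knob_lid (a joint): How far the lid panel with the round knob has risen off its stand, in m: 0 down. To be left down.
Mind the look-alikes: they are no part of the job. Leave any red or yellow look-alike of the part that bears knob_grip alone. What is shaped like the part that bears handle_grip but red is not meant.

How it is judged:
By the outcome, as a careful person would: the job done as asked, in the order asked, and still so for the second after the job is handed in, with the robot touching nothing.
It also fails if it takes over 40 s, if anything falls off the work surface, if the arm or the gripper's body presses on something with over 40 N, if the wrist force passes 120 N, or if a joint passes its speed limit or range.

ROBOT

A 6-joint arm with a two-finger parallel gripper is mounted at the origin on the work surface. World frame = base frame: x ahead of the robot, y to its left, z up, the work surface at z = 0. Lengths are in m, angles in rad, forces in N, time in s.
With the tool pointing down it reaches from about 0.25 to 0.775 m from the base axis. Payload 4 kg.
Tool frame: the origin (TCP) lies midway between the tips of the shut fingers; the grasp point (between the pads) lies 19 mm behind it; z points along the fingers, x is the direction in which the jaws open and shut, and the axes are right-handed (so a half turn about z gives the same grasp; the last joint's range is limited). The gripper opens to 94 mm and grips with 3 to 60 N. Pads are 16 mm wide; open, the fingers measure 119 mm over their backs; the gripper's body (75 mm by 177 mm) begins 78 mm behind the grasp point.
Start: joints at [1.059, 0.087, 1.371, -0, 1.684, -0.103], TCP at [0.219, 0.505, 0.206] pointing down, gripper open.
Joint ranges: [-3.1, 3.1], [-0.76, 2.03], [0.27, 2.55], [-1.08, 4.22], [0.17, 2.65], [-2.57, 2.57]. Speed limits (rad/s): [2.79, 2.79, 3.14, 3.14, 3.14, 3.14].

INTERFACE

Orientations are given as [roll, pitch, yaw] about the fixed x, y, z axes, in that order (R = Rz(yaw) Ry(pitch) Rx(roll)).
In Python, from bench import robot, eyes, close_job gives the robot as it stands.
- The arm moves only by the shell command python3 -m jog 'ROWS'. ROWS is JSON, a list of rows, each a list of 3 entries, a list of its own where there are three numbers: the turn, a rotation vector about the tool's x, y, z in degrees, then the shift along the tool's x, y, z in mm, then the closure, from -1 (fully open) to 1 (shut). In form: [[[wx, wy, wz], [x, y, z], claw], ...]. A call has 1 to 5 rows; each row is the pose to reach, as a shift and turn from the pose commanded when the call began, along the tool's axes at that moment; what a row does not reach only later rows make up. A row lasts 1/10 s, in which the tool goes at most 50 mm and 8.59 degrees, less where a joint would pass 70% of its speed; a pose out of reach is approached as far as the arm can. A call with a gripper value outside its range is refused whole. The fingers move at their own pace and stop on an object; the grip force is fixed at half the most. Time passes only in rows, so rows that repeat a pose let the fingers close. It gives the time, the measured TCP pose, the force and the opening at its end, in the units of the state.
- robot.get_obs(): the state, without advancing time (a new reading comes with each control period).
- eyes.snapshot(name): name is "side" or "top" or "wrist"; returns (picture, depth): 420x560x3 uint8, red, green, blue; 420x560 float32, m along the optical axis (not along the pixel's ray), 0 where there is no reading.
- eyes.camera_params(name): a dict with "mtx" (3x3 intrinsics, pixels), "world_to_cam" (4x4, takes a point from world to camera coordinates). Camera axes: x right, y up, looking along -z (the intrinsics and any distortion apply to the point x, -y, -z); pixel columns grow to the right and rows downward; lengths in m; the calibration is good to about 2 mm. A picture is of the moment at which its call begins: read the wrist's pose just before it. camera_params takes no time and is no camera call; for the wrist camera it gives the pose at the moment of the call.
- close_job(): hands the job in, once; it reports no verdict.
The state is a dict: "time": time; "joint_positions": joint angles; "qvel": joint speeds; "joint_torque": joint torques, N m; "tool_pos": TCP position; "ee_rot": TCP orientation; "wrist_force": force on the tool from outside, world axes, zero at the start; "wrist_torque": the same for the moment, N m; "width": finger opening in m.
Only numpy, scipy, OpenCV 4.12 (cv2) and the standard library are available. Lean on these libraries where they do the work, as an engineer would, in place of code of your own. Each camera call takes 0.05 s, during which the arm holds its last target. There are 200 camera calls.

## Working session

There is one attempt and no reset: what is moved stays moved. The work goes in short steps, Python scripts to look and compute and a shell command to move; the robot and the scene stay as the last step left them, time stands still between calls to the robot, and variables do not carry over. Pictures are saved under pics/ and viewed, about 8 in all and at most 12, crops included, and the job is handed in when it is done.

```bash
mkdir -p pics; ls; cat > h.py <<'E'
import numpy as np,cv2
from bench import robot,eyes
def snap(n,f=None):
    P=eyes.camera_params(n); im,d=eyes.snapshot(n)
    if f: cv2.imwrite('pics/'+f,im[:,:,::-1])
    return im,d,P
def ray(P,uv):
    K=np.array(P['mtx']);T=np.array(P['world_to_cam'])
    r=np.linalg.solve(K,[uv[0],uv[1],1]);r=np.array([r[0],-r[1],-r[2]])
    R=T[:3,:3];c=-R.T@T[:3,3];return c,R.T@r
def onz(P,uv,z):
    c,r=ray(P,uv);return c+r*(z-c[2])/r[2]
def pt(P,uv,d):
    c,r=ray(P,uv);return c+r*d
E
python3 - <<'E'
from h import *
print(robot.get_obs())
for n in('top','side'):
    im,d,P=snap(n,n+'0.png'); np.savez(n+'0.npz',im=im,d=d); print(n,P.keys(),onz(P,(280,210),0))
    h=cv2.cvtColor(im,cv2.COLOR_RGB2HSV)
    for lo,hi,nm in((0,4,'red'),(5,20,'orange'),(21,35,'yel')):
        m=cv2.inRange(h,(lo,120,80),(hi,255,255))
        k,l,s,c=cv2.connectedComponentsWithStats(m)
        for i in range(1,k):
            if s[i,4]>60:
                print(nm,s[i],c[i]); 
                zz=[pt(P,(u,v),d[v,u]) for v,u in np.argwhere((l==i)&(d>0))[::5]]
                print('   med',np.median(zz,0).round(3),'maxz',np.max(zz,0)[2].round(3))
E
```

```text
pics
{'time': 0.0, 'joint_positions': array([ 1.05892122e+00,  8.79198429e-02,  1.37224282e+00,  3.71769713e-06,
        1.68359613e+00, -1.03092384e-01]), 'qvel': array([-0.00154173, -0.00051009,  0.00119038, -0.00112804,  0.00101982,
       -0.00055792]), 'joint_torque': array([ 6.51953815e-04, -3.40170872e+01, -3.02431118e+01,  7.20100547e-02,
        3.26351461e-02, -1.77990000e-04]), 'tool_pos': array([0.21834995, 0.50420235, 0.2043292 ]), 'ee_rot': array([-3.14136606e+00,  2.15425538e-03,  1.16201426e+00]), 'wrist_force': array([ 0.14661894,  0.4043072 , -0.44773119]), 'wrist_torque': array([ 0.02745008, -0.00999873, -0.00198422]), 'width': 0.09393380916116457}
top dict_keys(['mtx', 'world_to_cam']) [ 0.62702244 -0.04513523  0.        ]
red [208 120   7  31 190] [210.88947368 134.61052632]
   med [0.854 0.173 0.024] maxz 0.03
red [ 109  133   66   57 2498] [141.58326661 161.01961569]
   med [0.757 0.369 0.045] maxz 0.102
red [ 404  239   62   50 2485] [435.5501006  263.59959759]
   med [ 0.476 -0.504  0.047] maxz 0.111
orange [ 459    0  101   74 6858] [511.19364246  34.3687664
[... 1521 characters left out ...]
 0.334
orange [ 418  127   45   36 1221] [439.36609337 144.73955774]
   med [ 0.099 -0.561  0.012] maxz 0.018
orange [204 214  23  13 225] [214.92888889 219.85777778]
   med [ 0.814 -0.048 -0.001] maxz 0.003
orange [ 293  266   51   45 1790] [317.39553073 287.41955307]
   med [0.489 0.188 0.047] maxz 0.098
orange [ 510  358   50   62 1976] [538.80263158 397.70091093]
   med [-0.02   0.358 -0.001] maxz 0.463
orange [481 385  25  27 398] [492.80150754 397.95226131]
   med [ 0.087  0.373 -0.001] maxz 0.335
yel [198 205  34  30 568] [214.99119718 219.68838028]
   med [ 0.809 -0.031  0.02 ] maxz 0.027
yel [ 262  353   80   67 4172] [299.71260786 388.73801534]
   med [0.501 0.45  0.046] maxz 0.102
```

View pics/top0.png

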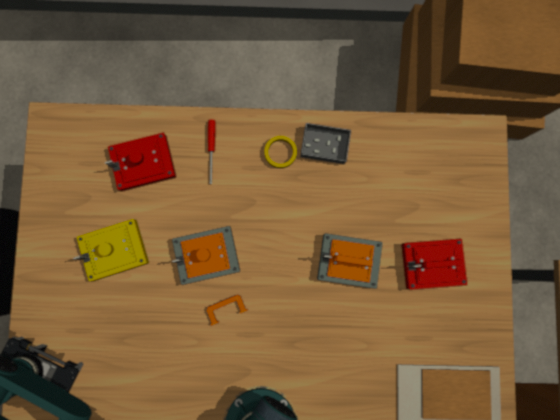

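View pics/side0.png

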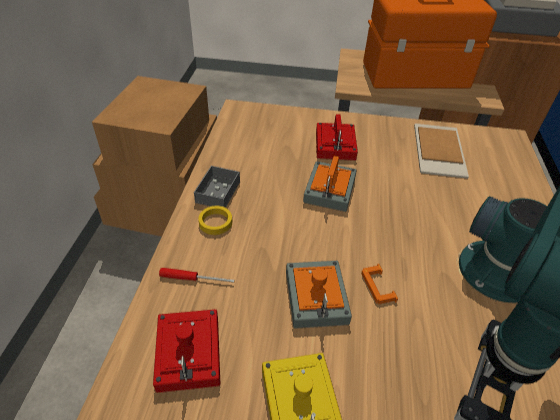

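The target is the orange arched handle on a grey stand at top px (350,260). The orange round knob is at (205,255) and the loose spare handle at (227,308). The others are red and yellow look-alikes.

```bash
python3 - <<'E'
from h import *
for n,box in(('top',(315,225,390,295)),('side',(295,150,365,215))):
    f=np.load(n+'0.npz');im,d=f['im'],f['d'];P=eyes.camera_params(n)
    x0,y0,x1,y1=box
    hs=cv2.cvtColor(im,cv2.COLOR_RGB2HSV)
    A=[]
    L=[]
    for v in range(y0,y1):
        for u in range(x0,x1):
            if d[v,u]<=0: continue
            p=pt(P,(u,v),d[v,u]); h,s,_=hs[v,u]
            if 4<h<21 and s>120:
                if p[2]>.082: A.append(p)
                elif p[2]>.035: L.append(p)
    for q in (A,L):
        q=np.array(q);c=np.median(q,0);
        r=cv2.minAreaRect((q[:,:2]*1000).astype(np.float32))
        w=np.linalg.svd(q[:,:2]-q[:,:2].mean(0),full_matrices=False)[2][0]
        print(n,len(q),c.round(4),q.mean(0).round(4),r,'major dir yaw',np.degrees(np.arctan2(w[1],w[0])))
im=np.load('top0.npz')['im'];cv2.imwrite('pics/c1.png',cv2.resize(im[225:300,310:395,::-1],None,fx=7,fy=7,interpolation=cv2.INTER_CUBIC))
E
```

```text
top 253 [ 0.4779 -0.2529  0.1028] [ 0.4779 -0.2535  0.1025] ((478.6350402832031, -248.85391235351562), (119.53412628173828, 18.08404541015625), 82.86268615722656) major dir yaw -97.15535259930242
top 1378 [ 0.4729 -0.2531  0.0487] [ 0.478  -0.2529  0.0489] ((478.89093017578125, -253.92120361328125), (128.88800048828125, 111.84526824951172), 82.67536926269531) major dir yaw -99.50294914356537
side 150 [ 0.4812 -0.2373  0.1002] [ 0.4812 -0.2394  0.0989] ((482.17352294921875, -239.0247802734375), (122.2140121459961, 18.406818389892578), 82.69623565673828) major dir yaw 82.57567926296578
side 808 [ 0.4746 -0.2402  0.0464] [ 0.4805 -0.2421  0.0475] ((474.63421630859375, -302.409912109375), (274.8433837890625, 112.33033752441406), 82.3830337524414) major dir yaw 80.42314536934273
```

View pics/c1.png

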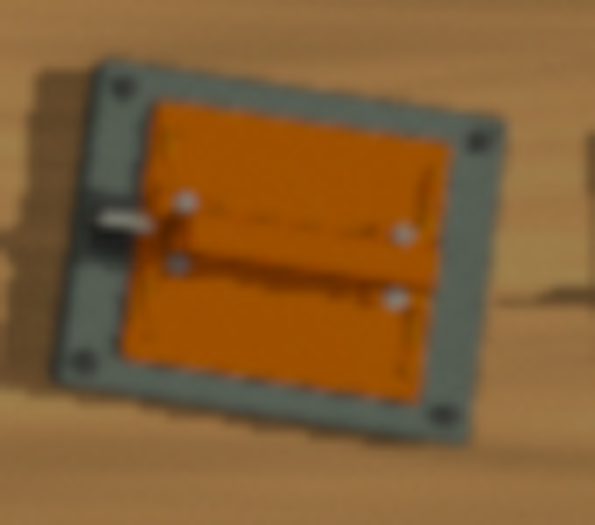

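```bash
cat > rem.py <<'E'
import sys
from h import *
from scipy.spatial.transform import Rotation as R
def rem(t,yaw):
    o=robot.get_obs();r=R.from_euler('xyz',o['ee_rot']);g=R.from_euler('xyz',[180,0,yaw],degrees=True)
    print('t',round(o['time'],2),'pos',o['tool_pos'].round(4),'rot',np.degrees(o['ee_rot']).round(2),'F',o['wrist_force'].round(1),'w',round(o['width'],4))
    print('turn',np.degrees((r.inv()*g).as_rotvec()).round(2),'shift mm',(1000*r.inv().apply(np.array(t)-o['tool_pos'])).round(1))
if __name__=='__main__': a=list(map(float,sys.argv[1:]));rem(a[:3],a[3])
E
python3 rem.py .4785 -.2535 .2 -7.2
python3 -m jog '[[[0,0,74],[-593,540,0],-1],[[0,0,74],[-593,540,0],-1],[[0,0,74],[-593,540,0],-1],[[0,0,74],[-593,540,0],-1],[[0,0,74],[-593,540,0],-1]]'
python3 rem.py .4785 -.2535 .2 -7.2
```

```text
t 0.1 pos [0.2184 0.5043 0.2044] rot [-1.7999e+02  1.1000e-01  6.6580e+01] F [-0.3 -0.2 -0.2] w 0.0939
turn [6.000e-02 1.000e-01 7.378e+01] shift mm [-591.9  539.9    5.5]
time: 0.6
tool_pos: [0.2995, 0.2663, 0.205]
ee_rot: [3.141, 0.0, 0.407]
wrist_force: [1.3, -0.7, 0.1]
width: 0.0942
t 0.6 pos [0.2995 0.2663 0.205 ] rot [1.7998e+02 2.0000e-02 2.3310e+01] F [ 1.3 -0.7  0.1] w 0.0942
turn [2.000e-02 1.000e-02 3.051e+01] shift mm [-41.2 548.2   5.2]
```

```bash

python3 -m jog '[[[0,0,31],[-41,548,0],-1],[[0,0,31],[-41,548,0],-1],[[0,0,31],[-41,548,0],-1],[[0,0,31],[-41,548,0],-1],[[0,0,31],[-41,548,0],-1]]' >/dev/null
python3 rem.py .4785 -.2535 .2 -7.2
```

```text
t 1.1 pos [0.3823 0.0303 0.2053] rot [-1.7998e+02 -2.0000e-02 -7.4800e+00] F [ 1.7 -0.1 -0.7] w 0.0942
turn [-0.02 -0.02 -0.28] shift mm [132.4 268.8   5.2]
```

```bash

python3 -m jog '[[[0,0,0],[132,269,0],-1],[[0,0,0],[132,269,0],-1],[[0,0,0],[132,269,0],-1],[[0,0,0],[132,269,0],-1],[[0,0,0],[132,269,0],-1]]' >/dev/null
python3 rem.py .4785 -.2535 .2 -7.2
python3 -m jog '[[[0,0,0],[23,45,3],-1],[[0,0,0],[23,45,3],-1],[[0,0,0],[23,45,3],-1],[[0,0,0],[23,45,3],-1]]' >/dev/null
python3 rem.py .4785 -.2535 .2 -7.2
python3 - <<'E'
from h import *
im,d,P=snap('wrist','w1.png'); print(onz(P,(280,210),.095))
hs=cv2.cvtColor(im,cv2.COLOR_RGB2HSV); m=cv2.inRange(hs,(5,120,60),(20,255,255))
q=np.array([pt(P,(u,v),d[v,u]) for v,u in np.argwhere((m>0)&(d>0))[::3]])
for a,b in((.09,.112),(.04,.055)):
    s=q[(q[:,2]>a)&(q[:,2]<b)&(np.hypot(q[:,0]-.478,q[:,1]+.253)<.1)]
    if len(s)>20: print(len(s),np.median(s[:,2]),cv2.minAreaRect((s[:,:2]*1000).astype(np.float32)))
E
```

```text
t 1.6 pos [ 0.4627 -0.2065  0.205 ] rot [-1.7997e+02  3.0000e-02 -7.4300e+00] F [-0.3  0.8 -0. ] w 0.0939
turn [-0.03  0.03 -0.23] shift mm [21.8 44.5  4.9]
t 2.0 pos [ 0.4794 -0.2511  0.2023] rot [-1.7995e+02  3.0000e-02 -7.3500e+00] F [ 0.5  0.  -0.1] w 0.0936
turn [-0.05  0.03 -0.15] shift mm [-0.6  2.5  2.3]
[ 0.47975813 -0.25807326  0.095     ]
830 0.10226597517278727 ((480.31573486328125, -252.52894592285156), (107.09475708007812, 17.662742614746094), 83.05122375488281)
3524 0.04762747192106062 ((480.4413146972656, -259.7088623046875), (139.11862182617188, 110.81715393066406), 82.73876953125)
```

View pics/w1.png

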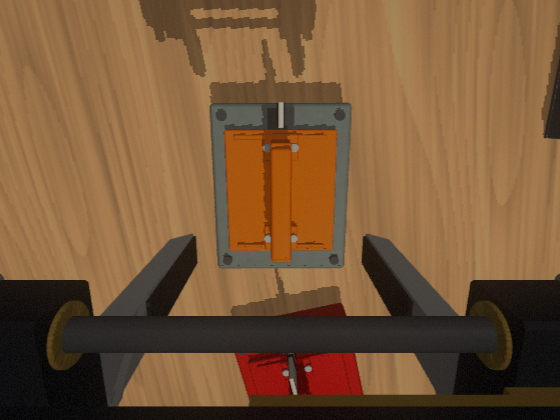

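```bash

python3 -m jog '[[[0,0,0],[1,1,30],-1],[[0,0,0],[1,1,60],-1],[[0,0,0],[1,1,90],-1],[[0,0,0],[1,1,110],-1],[[0,0,0],[1,1,110],-1]]' >/dev/null
python3 rem.py .4803 -.2525 .076 -7.1
```

```text
t 2.55 pos [ 0.4785 -0.2503  0.0896] rot [-179.83    0.32   -7.28] F [-0.4  0.7  0.1] w 0.0942
turn [-0.17  0.31 -0.18] shift mm [ 2.2  2.  13.6]
```

```bash

python3 -m jog '[[[0,0,0],[2,2,8],-1],[[0,0,0],[2,2,15],-1],[[0,0,0],[2,2,15],-1]]' >/dev/null
python3 rem.py .4803 -.2525 .076 -7.1
```

```text
t 2.85 pos [ 0.4824 -0.2552  0.0776] rot [ 1.80e+02 -1.00e-02 -7.37e+00] F [ 0.  -0.3  0. ] w 0.0935
turn [ 0.   -0.01 -0.27] shift mm [-2.4 -2.5  1.6]
```

```bash

python3 -m jog '[[[0,0,0],[0,0,1],-1],[[0,0,0],[0,0,1],-1]]' >/dev/null
python3 rem.py .4803 -.2525 .076 -7.1
python3 -m jog '[[[0,0,0],[0,0,0],0.5],[[0,0,0],[0,0,0],1],[[0,0,0],[0,0,0],1],[[0,0,0],[0,0,0],1],[[0,0,0],[0,0,0],1]]'
python3 rem.py .4803 -.2525 .076 -7.1
```

```text
t 3.05 pos [ 0.4826 -0.2557  0.0771] rot [ 1.7998e+02 -6.0000e-02 -7.4000e+00] F [ 0.1 -0.1  0.6] w 0.0941
turn [ 0.02 -0.06 -0.3 ] shift mm [-2.7 -2.8  1.1]
time: 3.55
tool_pos: [0.4823, -0.2554, 0.0765]
ee_rot: [-3.142, -0.0, -0.129]
wrist_force: [-0.5, 0.6, 0.0]
width: 0.0571
t 3.55 pos [ 0.4823 -0.2554  0.0765] rot [-180.    -0.    -7.4] F [-0.5  0.6  0. ] w 0.0571
turn [-0.  -0.  -0.3] shift mm [-2.4 -2.7  0.5]
```

```bash

python3 -m jog '[[[0,0,0],[-1.5,-2,0],1],[[0,0,0],[-1.5,-2,0],1],[[0,0,0],[-1.5,-2,0],1],[[0,0,0],[-1.5,-2,0],1],[[0,0,0],[-1.5,-2,0],1]]'
python3 -m jog '[[[0,0,0],[0,0,0],1],[[0,0,0],[0,0,0],1],[[0,0,0],[0,0,0],1]]'
```

```text
time: 4.05
tool_pos: [0.4804, -0.2532, 0.0764]
ee_rot: [-3.141, 0.002, -0.129]
wrist_force: [-1.5, 0.2, 4.9]
width: 0.0177
time: 4.35
tool_pos: [0.4804, -0.2532, 0.0764]
ee_rot: [-3.141, 0.001, -0.129]
wrist_force: [-3.2, 0.4, 2.1]
width: 0.0177
```

```bash

python3 -m jog '[[[0,0,0],[0,0,-1],1],[[0,0,0],[0,0,-2],1],[[0,0,0],[0,0,-3],1],[[0,0,0],[0,0,-4],1],[[0,0,0],[0,0,-5],1]]'
python3 -m jog '[[[0,0,0],[0,0,-1],1],[[0,0,0],[0,0,-2],1],[[0,0,0],[0,0,-3],1],[[0,0,0],[0,0,-4],1],[[0,0,0],[0,0,-5],1]]'
```

```text
time: 4.85
tool_pos: [0.4804, -0.2531, 0.0804]
ee_rot: [-3.141, 0.002, -0.129]
wrist_force: [-1.2, -2.3, -9.0]
width: 0.0176
time: 5.35
tool_pos: [0.4805, -0.2531, 0.0861]
ee_rot: [-3.141, 0.001, -0.129]
wrist_force: [-3.0, -2.4, -10.4]
width: 0.0177
```

```bash

python3 -m jog '[[[0,0,0],[0,0,-1],1],[[0,0,0],[0,0,-2],1],[[0,0,0],[0,0,-3],1],[[0,0,0],[0,0,-4],1],[[0,0,0],[0,0,-5],1]]'
python3 -m jog '[[[0,0,0],[0,0,-1],1],[[0,0,0],[0,0,-2],1],[[0,0,0],[0,0,-3],1],[[0,0,0],[0,0,-4],1],[[0,0,0],[0,0,-5],1]]'
python3 -m jog '[[[0,0,0],[0,0,-1],1],[[0,0,0],[0,0,-2],1],[[0,0,0],[0,0,-3],1],[[0,0,0],[0,0,-4],1],[[0,0,0],[0,0,-4.5],1]]'
python3 - <<'E'
from h import *
ims=[]
for n in('side','wrist','top'):
    im,d,P=snap(n,n+'2.png')
    np.savez(n+'2.npz',im=im,d=d)
    K=np.array(P['mtx']);T=np.array(P['world_to_cam']);c=T[:3,:3]@[.4895,-.178,.09]+T[:3,3]
    u=K@[c[0],-c[1],-c[2]];u=u[:2]/u[2];x,y=np.clip(u.astype(int),35,(524,384));print(n,u)
    ims.append(cv2.resize(im[y-35:y+35,x-35:x+35,::-1],(400,400),interpolation=cv2.INTER_CUBIC))
    # lid depth height
cv2.imwrite('pics/c2.png',np.hstack(ims[:2]))
E
```

```text
time: 5.85
tool_pos: [0.4805, -0.2531, 0.0911]
ee_rot: [-3.141, 0.002, -0.129]
wrist_force: [-4.5, -2.1, -12.0]
width: 0.0175
time: 6.35
tool_pos: [0.4804, -0.2531, 0.0958]
ee_rot: [-3.141, 0.002, -0.129]
wrist_force: [-3.2, -2.0, -14.4]
width: 0.0173
time: 6.85
tool_pos: [0.4804, -0.2531, 0.1001]
ee_rot: [-3.141, 0.002, -0.129]
wrist_force: [-3.4, -2.3, -15.6]
width: 0.0178
side [328.20736934 182.51959706]
wrist [276.99441194 110.55618644]
top [326.12134958 255.62543005]
```

View pics/c2.png

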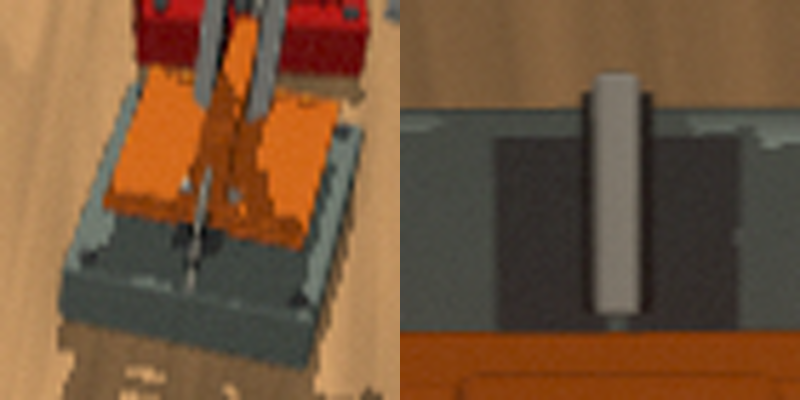

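The side crop shows the orange lid panel raised clear of the stand. The scale itself is seen edge-on, so I'll measure the lift by depth while holding.

```bash
python3 -m jog '[[[0,0,0],[0,0,0],1],[[0,0,0],[0,0,0],1],[[0,0,0],[0,0,0],1],[[0,0,0],[0,0,0],1],[[0,0,0],[0,0,0],1]]'
python3 - <<'E'
from h import *
for n in('side','top'):
  P=eyes.camera_params(n)
  for k in '02':
    f=np.load(f'{n}{k}.npz');im,d=f['im'],f['d'];hs=cv2.cvtColor(im,cv2.COLOR_RGB2HSV);m=cv2.inRange(hs,(5,120,60),(20,255,255))
    q=np.array([pt(P,(u,v),d[v,u]) for v,u in np.argwhere((m>0)&(d>0))])
    a=np.radians(-7.2);w=q[:,:2]-[.480,-.2535];x=w@[np.cos(a),np.sin(a)];y=w@[-np.sin(a),np.cos(a)]
    s=q[(abs(y)<.055)&(abs(x)<.05)&(abs(x)>.025)&(q[:,2]>.03)&(q[:,2]<.11)]
    print(n,k,len(s),np.median(s[:,2]))
E
```

```text
time: 7.5
tool_pos: [0.4805, -0.2531, 0.1001]
ee_rot: [-3.141, 0.002, -0.129]
wrist_force: [-4.3, -2.1, -15.0]
width: 0.0176
side 0 339 0.04629762825576145
side 2 348 0.07005539757144535
top 0 640 0.048498821474889375
top 2 209 0.07275245318928025
```

The lid is up 24 mm by both cameras, which matches the tool, so there is no slip. Next I hold it still.

```bash
for i in 1 2 3 4; do python3 -m jog '[[[0,0,0],[0,0,0],1],[[0,0,0],[0,0,0],1],[[0,0,0],[0,0,0],1],[[0,0,0],[0,0,0],1],[[0,0,0],[0,0,0],1]]' | egrep 'time|pos|force'; done
for i in 1 2 3 4; do python3 -m jog '[[[0,0,0],[0,0,1],1],[[0,0,0],[0,0,2],1],[[0,0,0],[0,0,3],1],[[0,0,0],[0,0,4],1],[[0,0,0],[0,0,5],1]]'| egrep 'time|pos|force'; done
```

```text
time: 8.0
tool_pos: [0.4804, -0.2531, 0.1]
wrist_force: [-4.2, -2.9, -14.9]
time: 8.5
tool_pos: [0.4805, -0.2531, 0.1001]
wrist_force: [-4.1, -2.3, -15.3]
time: 9.0
tool_pos: [0.4805, -0.2531, 0.1]
wrist_force: [-3.7, -3.0, -14.4]
time: 9.5
tool_pos: [0.4805, -0.2531, 0.1]
wrist_force: [-4.5, -2.9, -15.3]
time: 10.0
tool_pos: [0.4805, -0.2531, 0.0953]
wrist_force: [-4.7, -3.4, -12.9]
time: 10.5
tool_pos: [0.4804, -0.2531, 0.0907]
wrist_force: [-5.0, -2.4, -12.9]
time: 11.0
tool_pos: [0.4805, -0.2531, 0.0861]
wrist_force: [-5.7, -3.1, -9.7]
time: 11.5
tool_pos: [0.4805, -0.2531, 0.0815]
wrist_force: [-6.5, -1.1, -9.6]
```

Next I lower the last 5 mm to z ≈ 0.0765.

```bash
python3 -m jog '[[[0,0,0],[0,0,1],1],[[0,0,0],[0,0,2],1],[[0,0,0],[0,0,3],1],[[0,0,0],[0,0,4],1],[[0,0,0],[0,0,4.5],1]]'| egrep 'time|pos|force'
python3 -m jog '[[[0,0,0],[0,0,0.5],1],[[0,0,0],[0,0,0.5],1],[[0,0,0],[0,0,0.5],1]]'| egrep 'time|pos|force'
```

```text
time: 12.0
tool_pos: [0.4805, -0.2531, 0.0773]
wrist_force: [-6.1, -1.6, -7.5]
time: 12.3
tool_pos: [0.4805, -0.2531, 0.0769]
wrist_force: [-6.5, -0.6, -7.9]
```

```bash
python3 -m jog '[[[0,0,0],[0,0,0.5],1],[[0,0,0],[0,0,0.5],1],[[0,0,0],[0,0,1],1],[[0,0,0],[0,0,1],1],[[0,0,0],[0,0,1],1]]'| egrep 'time|pos|force'
```

```text
time: 12.8
tool_pos: [0.4805, -0.2531, 0.0765]
wrist_force: [-8.4, -0.5, -5.3]
```

```bash
python3 -m jog '[[[0,0,0],[0,0,0.5],1],[[0,0,0],[0,0,0.5],1],[[0,0,0],[0,0,1],1],[[0,0,0],[0,0,1],1],[[0,0,0],[0,0,1],1]]'| egrep 'time|pos|force'
```

```text
time: 13.3
tool_pos: [0.4805, -0.2532, 0.0765]
wrist_force: [-8.4, 0.5, -2.4]
```

The position has stopped changing while the force drops, so the lid is seated. I take out the remaining load and then open.

```bash
python3 -m jog '[[[0,0,0],[0,0,0.5],1],[[0,0,0],[0,0,0.8],1],[[0,0,0],[0,0,0.8],1]]'| egrep 'time|pos|force'
python3 -m jog '[[[0,0,0],[0,0,0],0.5],[[0,0,0],[0,0,0],0],[[0,0,0],[0,0,0],-0.5],[[0,0,0],[0,0,0],-1],[[0,0,0],[0,0,0],-1]]'
python3 -m jog '[[[0,0,0],[0,0,0],-1],[[0,0,0],[0,0,0],-1],[[0,0,0],[0,0,0],-1],[[0,0,0],[0,0,0],-1],[[0,0,0],[0,0,0],-1]]'
```

```text
time: 13.6
tool_pos: [0.4805, -0.2531, 0.0764]
wrist_force: [-10.5, 1.2, 1.6]
time: 14.1
tool_pos: [0.4823, -0.2535, 0.0743]
ee_rot: [3.141, -0.003, -0.129]
wrist_force: [0.0, -0.4, 0.0]
width: 0.0521
time: 14.6
tool_pos: [0.4811, -0.2532, 0.073]
ee_rot: [-3.141, 0.0, -0.129]
wrist_force: [-0.8, 0.5, 0.3]
width: 0.0921
```

```bash

python3 -m jog '[[[0,0,0],[0,0,-15],-1],[[0,0,0],[0,0,-40],-1],[[0,0,0],[0,0,-75],-1],[[0,0,0],[0,0,-110],-1],[[0,0,0],[0,0,-140],-1]]'
python3 -m jog '[[[0,0,0],[0,0,0],-1],[[0,0,0],[0,0,0],-1],[[0,0,0],[0,0,0],-1]]'
python3 - <<'E'
from h import *
for n in('side','wrist'):
    im,d,P=snap(n,n+'3.png');hs=cv2.cvtColor(im,cv2.COLOR_RGB2HSV);m=cv2.inRange(hs,(5,120,60),(20,255,255))
    q=np.array([pt(P,(u,v),d[v,u]) for v,u in np.argwhere((m>0)&(d>0))])
    a=np.radians(-7.2);w=q[:,:2]-[.480,-.2535];x=w@[np.cos(a),np.sin(a)];y=w@[-np.sin(a),np.cos(a)]
    s=q[(abs(y)<.055)&(abs(x)<.05)&(abs(x)>.025)&(q[:,2]>.03)&(q[:,2]<.11)]
    print(n,len(s),np.median(s[:,2]))
E
```

```text
time: 15.1
tool_pos: [0.4814, -0.2535, 0.2167]
ee_rot: [3.14, -0.003, -0.129]
wrist_force: [0.0, -0.7, -0.3]
width: 0.0938
time: 15.4
tool_pos: [0.4805, -0.2528, 0.2118]
ee_rot: [-3.14, 0.002, -0.129]
wrist_force: [0.8, -1.0, -0.6]
width: 0.094
side 341 0.04643548116431384
wrist 5012 0.04757225638526427
```

View pics/side3.png

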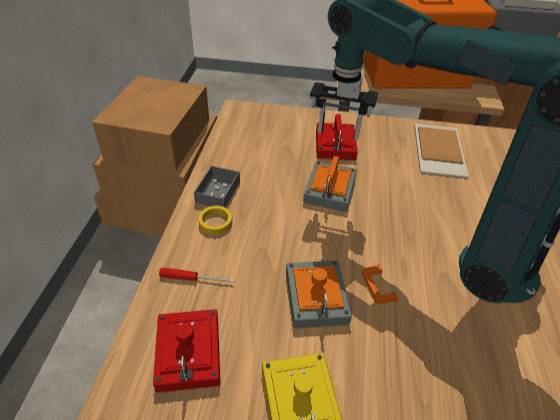

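The handle lid at px (331,182) is fully down and the gripper is clear above it. The knob stand at (317,290) and everything else are where they were.

```bash
python3 -c "
from bench import close_job
print(close_job())"
```

```text
the job is handed in; nothing more can be done
None
```

The handle held: I pulled it up about 24 mm, kept it still between the two marks, lowered it fully and let go. The job was handed in at about 15.5 s of the 40 s allowed, and no verdict was reported.

- **Pull:** I gripped the orange arched handle by its bar and raised it at about 10 mm/s. Depth from the side and top cameras both put the lid at about 24 mm, matching the tool's travel, so the grip did not slip.
- **Hold:** It stayed there from 6.85 to 9.5 s, with the tool steady within 0.1 mm and a pull of about 15 N.
- **Lowering:** I eased it down at the same speed until the lid was seated and the vertical load was near zero, then opened the gripper and backed straight up. There was still about 10 N of sideways force on the gripper, which went to zero when it opened.
- **Last checks:** The lid is back at its starting height (46.4 mm against 46.3 mm in the side view). The wrist force is about zero. The knob stand and the other objects look untouched in the last picture.
- **Not checked directly:** I could not read the pointer against the marks, because the scale showed only edge-on. The 24 mm comes from the depth images and the tool position instead.

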